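# Set and lock the stop knob of the bow-planing jig

## Task

Set the planing jig for this bow: turn the black knob clockwise until its white pointer comes to the red tab, feel a little to either side of the tab under a light upward pull for the place where the knob comes free, and draw it gently all the way up so that it is locked there. Never haul on the knob where it will not rise, leave the red tab and everything else on the bench as they are, and let go at the end.

Things in the scene. Friction and masses are not known exactly. Their poses are not given: they have to be found in the camera images.
- jig: bow-planing jig, fixed to the bench: a pale wooden board 260 (x) x 380 (y) x 22 mm, origin at the centre of its underside. A reddish-brown bow stick is clamped in two cradles along its y at x = -70 mm, top 76 mm high (the screws of its clamps); the stick overhangs the board by 160 mm at both ends. On it at x = +60 mm, y = 0 stands a dark green round housing, diameter 108 mm, top 66 mm above the bench, which carries the knob; the knob's axis is vertical
- grip (a point): point on the knob's axis for gripping, in the bar of the black knob. The bar is 50 mm long, 16 mm thick and 36 mm high, and stands on a round skirt of diameter 74 mm whose top is 9 mm above the housing. Knob in: the bar reaches from 75 to 111 mm above the bench and this point lies at 98 mm, 13 mm below the bar's top. The point's x axis points along the bar to the end with the white pointer, z up; grip across the bar (closing along the point's y)
- pointer (a point): outer tip of the white pointer line on the knob's skirt, 36 mm from the knob's axis along the grip point's x axis
- tab (a point): the point over the inner end of the red tab (7 mm wide, 14 mm long, 5 mm high, on the rim of the housing's top) where the pointer's tip should come, 36 mm from the knob's axis; the point's x axis points outward from the knob's axis through the tab. The tab is stiff and not to be moved. The tab shows the catch's place only roughly: the true place lies anywhere up to 0.17 rad to either side of it, and there the knob rises within only about 0.033 rad either way
- knob_turn (a joint): angle of the knob about its vertical axis, rad, growing counter-clockwise seen from above, 0 when the pointer points along the jig's +x; it starts 0.45 to 1.7 rad counter-clockwise of the tab, turns from -1.1 to 1.4 against about 0.1 N m of friction, stays where it is left, and is blocked by the slot once it has risen
- knob_out (a joint): how far the knob is pulled up out of the housing, m: 0 in, 0.010 fully out at the end stop. It takes about 4 N of pull to slide and stays where it is left. Away from the catch's place it rises 1.5 mm freely, then meets the latch plate
- latch (a joint): how far the sprung latch plate inside the housing is strained upward by pulling on the knob, m: 0 unstrained, 2500 N/m. Pulling where the knob is not free, or on beyond the end stop, strains it; more than 0.0065 m (about 16 N, with friction 20 N of pull on the knob) damages it. If it is lightly strained when the knob is turned onto the catch's place, it drops back to 0: the pull falls by that much and the slot's sides then stop the turning
- plane_mid (a point): bystander: small brass and wood plane, 35 x 75 x 32 mm, on the jig's board beside the housing; its middle
- frog_mid (a point): bystander: black block 60 x 22 x 24 mm on the jig's board on the other side of the housing; its middle
- varnish_mid (a point): bystander: amber jar with black cap, diameter 60, height 85 mm; half-way up
- mallet_grip (a point): bystander: hammer 220 mm long lying on the bench; its handle
- driver_grip (a point): bystander: screwdriver 200 mm long lying on the bench; its handle
- brush_grip (a point): bystander: brush 200 mm long lying on the bench; its handle

How it is judged (in metres and radians):
On the way, in this order (a step that is already met when the one before it is completed fails the run):
1. the knob, still in, is turned until its pointer is at the red tab (within 11 mm) (horizontal distance between pointer and tab below 0.011 m and value of joint knob_out below 0.006 m), for 0.2 s.
2. the knob is pulled out to its end stop (more than 8.5 mm) (horizontal distance between pointer and tab below 0.011 m and value of joint knob_out above 0.0085 m), for 0.2 s.
At the end, for the whole second after the job is handed in: The knob stands still, fully out (more than 8.5 mm of 10), its pointer's tip within 11 mm of the red tab's point, seen from above (all of step 2 and velocity of joint knob_out between -0.005 and 0.005 m/s); the robot touches nothing.
It fails at once if the latch plate is strained by more than 6.5 mm (pulling on the knob with more than about 20 N) (value of joint latch above 0.0065 m).
It fails at once if the red tab is moved by more than 4 mm (distance of tab from where it was at the start of the episode above 0.004 m).
It fails at once if a bystander is moved by more than 20 mm (distance of any of plane_mid, frog_mid, varnish_mid, mallet_grip, driver_grip, brush_grip from where it was at the start of the episode above 0.02 m).
It also fails if it takes over 42 s, if anything falls off the work surface, if the arm or the gripper's body presses on something with over 40 N, if the wrist force passes 120 N, or if a joint passes its speed limit or range.

## Robot

A 6-joint arm with a two-finger parallel gripper is mounted at the origin on the work surface. World frame = base frame: x ahead of the robot, y to its left, z up, the work surface at z = 0. Lengths are in mm, angles in rad, forces in N, time in s.
With the tool pointing down it reaches from about 150 to 775 mm from the base axis. Payload 6.1 kg.
Tool frame: the origin (TCP) lies midway between the tips of the shut fingers; the grasp point (between the pads) lies 19 mm behind it; z points along the fingers, y is the line along which they close (so a half turn about z gives the same grasp; the last joint's range is limited). The gripper opens to 85 mm and grips with 20 to 120 N. Pads are 22 mm wide; open, the fingers measure 114 mm over their backs; the gripper's body (76 mm by 85 mm) begins 54 mm behind the grasp point. The pads swing forward as they close: fully open they stand 13 mm farther back than shut.
Start: joints at [-1.259, 0.126, -0.04, 1.405, 0, 1.571], TCP at [161.049, -499.671, 196.895] pointing down, gripper open.
Joint ranges: [-2.72, 2.72], [-0.95, 1.95], [-1.27, 1.35], [-1.78, 2.02], [-1.46, 1.47], [-3.14, 3.14]. Speed limits (rad/s): [2.39, 2.39, 3.01, 3.14, 3.14, 3.14].

## Interface

Orientations are given as a rotation vector (axis times angle).
In Python, from plant import bot gives the robot as it stands.
- The arm moves only by the shell command python3 -m inch 'ROWS'. ROWS is JSON, a list of rows, each a list of 5 numbers: the closure in counts, from 0 (fully open) to 255 (shut), then the shift along the tool's x, y, z in mm, then the turn about the tool's z in degrees. In form: [[claw, x, y, z, roll], ...]. A call has 1 to 12 rows; each row shifts and turns the commanded pose from where the row before left it, along the tool's axes as they then stand; what a row does not reach is not made up. A row lasts 1/8 s, in which the tool goes at most 62.5 mm and 10.7 degrees, less where a joint would pass 70% of its speed; a pose out of reach is approached as far as the arm can. A call with a gripper value outside its range is refused whole. The fingers move at their own pace and stop on an object; the grip force is fixed at half the most. Time passes only in rows, so rows that do not move let the fingers close. It gives the time, the measured TCP pose, the force, the opening and the grip force at its end, in the units of the state.
- bot.sense(): the state, without advancing time (a new reading comes with each control period).
- bot.grab_frame(name): name is "side" or "top"; returns a dict with "image" (420x560x3 uint8, blue, green, red), "fx", "fy", "cx", "cy" (pixels), "k1" (the pictures are not rectified: a ray, as slopes to the right and down, at radius r is drawn at 1 + k1 r^2 times it, then the intrinsics apply), "cam_to_world" (4x4, takes a point from camera to world coordinates). Camera axes: x right, y down, z forward; pixel columns grow to the right and rows downward; lengths in mm; the calibration is good to about 2 mm. A picture is of the moment at which its call begins. There is no depth.
- bot.close_job(): hands the job in; it is judged then, once.
The state is a dict: "clock": time; "q": joint angles; "joint_vel": joint speeds; "joint_efforts": joint torques, N m; "eef_pos": TCP position; "ee_rot": TCP orientation; "contact_force": force on the tool from outside, world axes, zero at the start; "ft_torque": the same for the moment, N m; "gripper_width": finger opening in mm; "grip_force": force on a finger pad.
Only numpy, scipy, OpenCV 4.12 (cv2) and the standard library are available. Lean on these libraries where they do the work, as an engineer would, in place of code of your own. Each camera call takes 0.05 s, during which the arm holds its last target. There are 200 camera calls.

## Working session

There is one attempt and no reset: what is moved stays moved. The work goes in short steps, Python scripts to look and compute and a shell command to move; the robot and the scene stay as the last step left them, time stands still between calls to the robot, and variables do not carry over. Pictures are saved under pics/ and viewed, at most 10 in all, crops included, and the job is handed in when it is done.

```bash
mkdir -p pics; ls; python3 - <<'E'
from plant import bot
import cv2,numpy as np
s=bot.sense();print(s)
for n in("top","side"):
    f=bot.grab_frame(n);cv2.imwrite(f"pics/{n}0.png",f["image"]);print(n,{k:v for k,v in f.items() if k!="image"})
E
```

```text
pics
{'clock': 0.0, 'q': array([-1.25901585e+00,  1.26369058e-01, -4.05843132e-02,  1.40540822e+00,
       -1.12447513e-05,  1.57079374e+00]), 'joint_vel': array([ 6.57245218e-04,  4.40874888e-05,  6.39721967e-04,  5.79399494e-04,
        5.52243628e-04, -9.72584324e-04]), 'joint_efforts': array([-1.63068889e-03, -4.35916901e+01,  3.52924025e+01,  1.73962105e-02,
       -2.23836091e-04, -7.94274854e-06]), 'eef_pos': array([ 160.90225649, -499.25612113,  196.14510346]), 'ee_rot': array([-3.10197030e+00, -4.87526656e-01,  3.98989125e-04]), 'contact_force': array([ 0.9844276 , -0.55074138,  0.04204341]), 'ft_torque': array([-0.03191629,  0.05634985,  0.00818403]), 'grip_force': 0.0, 'gripper_width': 85.48548137931049}
top {'fx': 408.8669110266921, 'fy': 408.8669110266921, 'cx': 280.09825423542225, 'cy': 206.9117673606034, 'k1': 0.03389378802274227, 'cam_to_world': array([[ 1.46843513e-02, -9.83723731e-01,  1.79086548e-01,
         2.49716081e+02],
       [-9.99707423e-01, -1.10013058e-02,  2.15415924e-02,
        -1.02815586e+01],
       [-1.92207898e-02, -1.79350475e-01, -9.83597463e-01,
         1.40036973e+03],
       [ 0.00000000e+00,  0.00000000e+00,  0.00000000e+00,
         1.00000000e+00]])}
side {'fx': 493.0580921357575, 'fy': 493.0580921357575, 'cx': 277.5479335764727, 'cy': 199.2483092181572, 'k1': -0.13141511603217726, 'cam_to_world': array([[ 9.12068175e-01, -3.28041320e-01,  2.46009220e-01,
         3.68498037e+01],
       [-4.09682249e-01, -7.04036368e-01,  5.80080380e-01,
        -1.11687278e+03],
       [-1.70908957e-02, -6.29858464e-01, -7.76521871e-01,
         1.57319377e+03],
       [ 0.00000000e+00,  0.00000000e+00,  0.00000000e+00,
         1.00000000e+00]])}
```

View pics/top0.png

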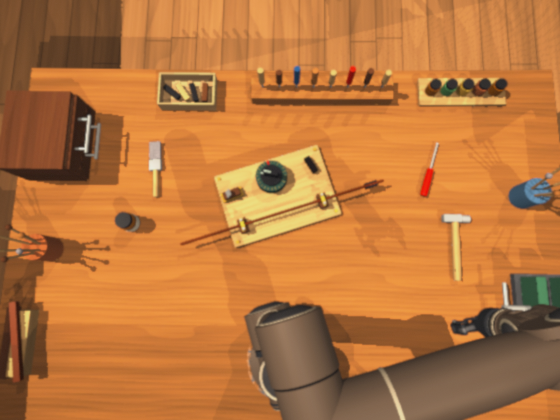

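View pics/side0.png

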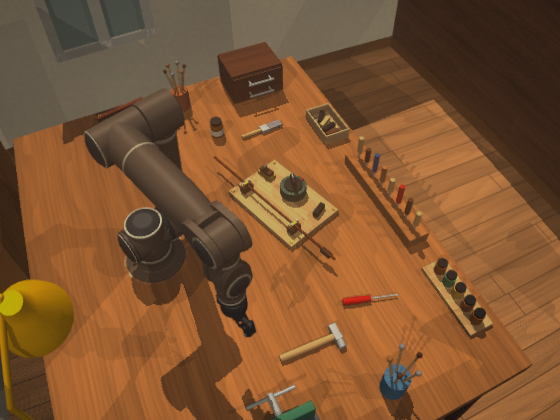

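The jig is at about (278,197) in top and (283,205) in side; the knob is at about (272,177) top and (293,187) side. I'll crop both views to read the pointer and tab.

```bash
cat > h.py <<'E'
import cv2,numpy as np
from plant import bot
def ray(f,uv):
    x=(np.array(uv,float)-[f["cx"],f["cy"]])/[f["fx"],f["fy"]]; d=x.copy()
    for _ in range(20): d=x/(1+f["k1"]*(d@d))
    M=f["cam_to_world"]; return M[:3,3], M[:3,:3]@np.r_[d,1]
def onz(f,uv,z):
    o,d=ray(f,uv); return (o+d*(z-o[2])/d[2])
def proj(f,p):
    M=f["cam_to_world"]; c=M[:3,:3].T@(np.array(p)-M[:3,3]); d=c[:2]/c[2]
    return d*(1+f["k1"]*(d@d))*f["fx"]+[f["cx"],f["cy"]]
E
python3 - <<'E'
from h import *
t=bot.grab_frame("top");s=bot.grab_frame("side")
a=cv2.resize(t["image"][150:206,240:304],None,fx=6,fy=6,interpolation=cv2.INTER_CUBIC)
b=cv2.resize(s["image"][162:218,260:324],None,fx=6,fy=6,interpolation=cv2.INTER_CUBIC)
cv2.imwrite("pics/crop1.png",np.hstack([a,b]))
for n,f,(u0,v0,u1,v1) in(("top",t,(240,150,304,206)),("side",s,(260,162,324,218))):
    im=f["image"][v0:v1,u0:u1];h=cv2.cvtColor(im,cv2.COLOR_BGR2HSV)
    for nm,m in(("red",((h[...,0]<6)|(h[...,0]>172))&(h[...,1]>150)&(h[...,2]>90)),("green",(h[...,0]>40)&(h[...,0]<100)&(h[...,1]>50)),("white",(h[...,1]<70)&(h[...,2]>110))):
        k,_,st,c=cv2.connectedComponentsWithStats(m.astype(np.uint8))
        for i in range(1,k): 
            if st[i,4]>2: 
                uv=c[i]+[u0,v0]; print(n,nm,st[i],uv,onz(f,uv,{"red":71,"green":66,"white":75}[nm]).round(1))
# board corner mask
f=t;h=cv2.cvtColor(f["image"],cv2.COLOR_BGR2HSV)
print(h[215,235],h[165,240],h[120,240], h[225,310])
E
```

```text
top red [27 11  3  4  8] [267.75 162.75] [642.7  62.7  71. ]
top green [ 17  12  29  30 248] [272.18145161 179.11693548] [587.3  46.9  66. ]
top white [20 19 11  5 30] [265.1        171.13333333] [612.3  70.8  75. ]
side red [41 16  2  2  4] [301.5 178.5] [645.4  63.2  71. ]
side white [31 11  3  5  7] [292. 175.] [617.   93.5  75. ]
[ 21 134 238] [ 13 184 215] [ 14 185 232] [ 13 178 159]
```

View pics/crop1.png

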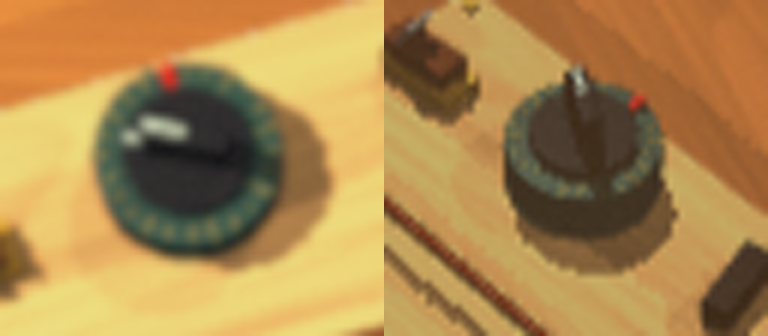

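Top crop: tab at crop (168,77), which is full-frame px (268,163). The pointer end on the skirt is at (128,138), px (261,173), and the bar runs right from there. Next I fit the housing rim circle in both views.

```bash
cat > fit.py <<'E'
from h import *
from scipy.optimize import least_squares
def rim(f,c0,sgn):
    g=f["image"].max(axis=2).astype(float); P=[]   # V channel
    for a in np.radians(np.arange(0,360,6)):
        ring=[proj(f,[c0[0]+r*np.cos(a),c0[1]+r*np.sin(a),66]) for r in np.arange(40,70,.5)]
        v=cv2.remap(g.astype(np.float32),np.float32([[p[0] for p in ring]]),np.float32([[p[1] for p in ring]]),cv2.INTER_LINEAR)[0]
        o=f["cam_to_world"][:2,3]; d=(c0-o)/np.linalg.norm(c0-o)
        if np.dot(d,[np.cos(a),np.sin(a)])<0.1: continue
        k=np.argmax(np.diff(v)*1.0)
        if v[min(k+4,len(v)-1)]<170: continue    # shadow behind
        P.append(onz(f,ring[k],66)[:2]+0)
    P=np.array(P)
    s=least_squares(lambda c:np.hypot(*(P-c).T)-54,c0,loss="soft_l1",f_scale=1.5)
    s2=least_squares(lambda c:np.hypot(*(P-c[:2]).T)-c[2],[*s.x,54],loss="soft_l1",f_scale=1.5)
    return s.x,np.abs(s.fun).mean(),len(P),s2.x
if __name__=="__main__":
    for n in("top","side"):
        f=bot.grab_frame(n);c=np.array([590.,45.])
        for _ in range(3): c,e,k,s2=rim(f,c,1)
        print(n,c.round(1),e.round(2),k,s2.round(1))
        h=cv2.cvtColor(f["image"],cv2.COLOR_BGR2HSV)
    f=bot.grab_frame("top")
    print("tab",onz(f,(268,162.8),71).round(1),"pointer",onz(f,(261.3,173),75).round(1))
    f=bot.grab_frame("side")
    print("tab side",onz(f,(260+253/6,162+103/6),71).round(1),"bar top w.",onz(f,(260+193/6,162+77/6),111).round(1))
    f=bot.grab_frame("top");h=cv2.cvtColor(f["image"],cv2.COLOR_BGR2HSV)
    m=((h[...,0]>17)&(h[...,0]<26)&(h[...,1]<170)&(h[...,2]>150)).astype(np.uint8);m[:130]=0;m[260:]=0;m[:,:205]=0;m[:,350:]=0
    cs=max(cv2.findContours(cv2.morphologyEx(m,cv2.MORPH_CLOSE,np.ones((7,7))),0,1)[0],key=cv2.contourArea)
    w=np.array([onz(f,p,22)[:2] for p in cs[:,0]],np.float32);(c,sz,a)=cv2.minAreaRect(w);print("board",c,sz,a)
E
python3 fit.py
```

```text
top [599.3  50. ] 2.0 24 [593.9  48.3  58.5]
side [600.9  51.9] 2.5 8 [599.1  62.2  44.8]
tab [642.5  61.9  71. ] pointer [605.7  83.4  75. ]
tab side [646.2  58.8  71. ] bar top w. [604.1  64.9 111. ]
board (543.1704711914062, 32.95147705078125) (261.37384033203125, 378.46710205078125) 18.562597274780273
```

Board fit (261x378 mm, yaw 18.6°) puts the knob axis at (600.1, 52.1), which agrees with both rim fits. The tab is at about 13.5° world and the pointer at about 77° world. The jaw must end up with tool y at 167° so the last joint stays in range. Now I approach.

```bash
python3 -m inch '[[0,45,-30,0,0],[0,45,-30,0,0],[0,45,-30,0,0],[0,45,-30,0,0],[0,45,-30,0,0],[0,45,-30,0,0],[0,45,-30,0,0],[0,45,-30,0,0],[0,45,-30,0,0],[0,45,-30,0,0],[0,45,-30,0,0],[0,45,-30,0,0]]'
python3 -m inch '[[0,30,-20,0,0],[0,16,-10,0,0],[0,0,0,0,-10],[0,0,0,0,-10],[0,0,0,0,-10],[0,0,0,0,-10],[0,0,0,0,-10],[0,0,0,0,-10]]'; python3 -c "
from plant import bot;s=bot.sense();print(s['q'],s['clock'])"
```

```text
clock: 1.95
eef_pos: [565.6, 10.2, 197.0]
ee_rot: [3.103, 0.488, 0.001]
contact_force: [0.3, 0.3, 0.2]
gripper_width: 85.2
grip_force: 0.0
clock: 2.95
eef_pos: [598.8, 50.4, 197.2]
ee_rot: [2.439, 1.98, -0.0]
contact_force: [0.7, -0.2, 0.7]
gripper_width: 85.8
grip_force: 0.0
[ 8.41249983e-02  2.72702807e-01  1.41564074e-01  1.43966655e+00
 -2.65519695e-04  1.86203508e+00] 2.95
```

```bash
python3 -m inch '[[0,0,0,0,-10],[0,0,0,0,-10],[0,0,0,0,-10],[0,0,0,0,-10],[0,0,0,0,-10],[0,0,0,0,-10],[0,0,0,0,-10],[0,0,0,0,-10],[0,0,0,0,-10],[0,0,0,0,-10],[0,0,0,0,-10],[0,0,0,0,-10]]'
python3 -m inch '[[0,0,0,0,-10],[0,0,0,0,-10],[0,0,0,0,-10],[0,0,0,0,-10],[0,0,0,0,-10],[0,0,0,0,-9],[0,0,0,0,0]]'; python3 -c "
from plant import bot;s=bot.sense();print(s['q'],s['clock'],s['contact_force'],s['ft_torque'])"
```

```text
clock: 4.45
eef_pos: [598.8, 50.4, 197.2]
ee_rot: [0.495, -3.102, 0.0]
contact_force: [-0.9, -0.6, 0.9]
gripper_width: 85.3
grip_force: 0.0
clock: 5.32
eef_pos: [598.9, 50.6, 197.1]
ee_rot: [1.949, -2.464, 0.0]
contact_force: [0.1, -0.4, 0.4]
gripper_width: 85.2
grip_force: 0.0
[ 8.42999243e-02  2.72799999e-01  1.41633831e-01  1.43957398e+00
 -1.50648558e-04 -1.25457391e+00] 5.325 [ 0.08672701 -0.35980453  0.40982296] [-0.0138447   0.03025205 -0.00092787]
```

```bash
python3 -m inch '[[0,-2,-1,14,0],[0,0,0,14,0],[0,0,0,14,0],[0,0,0,14,0],[0,0,0,14,0],[0,0,0,14,0],[0,0,0,14,0],[0,0,0,12,0],[0,0,0,6,0],[0,0,0,0,0]]'
python3 - <<'E'
from h import *
I=[]
for n,(u,v) in(("top",(240,145)),("side",(260,155))):
    f=bot.grab_frame(n);I.append(cv2.resize(f["image"][v:v+64,u:u+64],None,fx=6,fy=6,interpolation=cv2.INTER_CUBIC))
cv2.imwrite("pics/c2.png",np.hstack(I))
E
```

```text
clock: 6.58
eef_pos: [600.4, 53.0, 80.5]
ee_rot: [1.952, -2.461, -0.001]
contact_force: [0.2, 0.3, -0.5]
gripper_width: 85.2
grip_force: 0.0
```

View pics/c2.png

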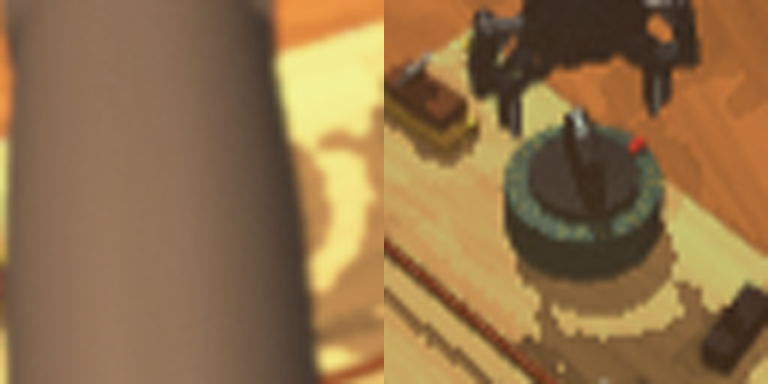

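The side view shows the bar's white end at crop (577,122) and fingertips at about (513,130) and (655,112). I'll check these by projecting the expected points.

```bash
python3 - <<'E'
from h import *
f=bot.grab_frame("side");s=bot.sense();print(s["eef_pos"])
c=np.array([600.1,52.1])
P=lambda p:((proj(f,p)-[260,155])*6+[384,0]).round(0)
a=np.radians(166.7);y=np.array([np.cos(a),np.sin(a)])
for z in(80.5,93.5,110): print("tips z",z,[P([*(c+k*y),z]) for k in(43,-43,0)])
a=np.radians(77)
for z,r in((111,0),(111,25),(75,36),(66,0)): print("knob",z,r,P([*(c+r*np.array([np.cos(a),np.sin(a)])),z]))
E
```

```text
[600.97768587  53.02006414  81.50184756]
tips z 80.5 [array([516., 174.]), array([642., 154.]), array([580., 164.])]
tips z 93.5 [array([516., 161.]), array([643., 142.]), array([580., 151.])]
tips z 110 [array([516., 145.]), array([643., 125.]), array([580., 135.])]
knob 111 0 [580. 134.]
knob 111 25 [572. 107.]
knob 75 36 [568. 130.]
knob 66 0 [579. 178.]
```

```bash
python3 - <<'E'
from h import *
f=bot.grab_frame("side");im=f["image"][145:205,255:325]
im=np.clip(255*(im/255.)**.5,0,255).astype(np.uint8)
im=cv2.resize(im,None,fx=10,fy=10,interpolation=cv2.INTER_NEAREST)
cv2.imwrite("pics/c3.png",im)
E
```

```text
(no output)
```

View pics/c3.png

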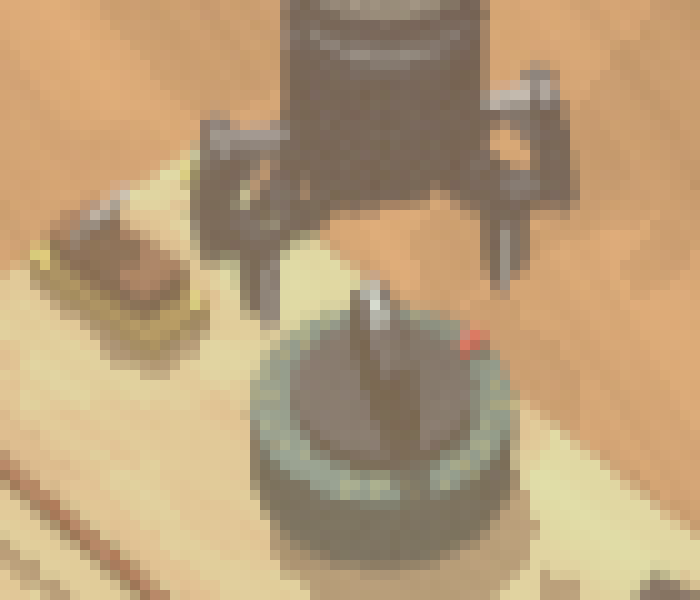

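Tips are at px (281.7,177.5) and (305.5,174), so their middle is about 4.4 px higher than expected while the housing matches. Before closing I'll check this against the start image and the shadowless geometry.

```bash
python3 - <<'E'
from h import *
f=bot.grab_frame("side")
im=cv2.imread("pics/side0.png")
a=np.radians(-72.14);y=np.array([np.cos(a),np.sin(a),0]);p=np.array([160.9,-499.3,196.1])
for n,q in (("tcp",p),("tip+",p+43*y+[0,0,13]),("tip-",p-43*y+[0,0,13]),("body",p+[0,0,73])): print(n,proj(f,q).round(1))
c=im[260:345,205:275];c=np.clip(255*(c/255.)**.5,0,255).astype(np.uint8)
c0=cv2.resize(c,None,fx=7,fy=7,interpolation=cv2.INTER_NEAREST);cv2.imwrite("pics/c4.png",c0)
E
```

```text
tcp [238.6 330.4]
tip+ [247.6 338.7]
tip- [229.2 318.8]
body [236.6 319.9]
```

View pics/c4.png

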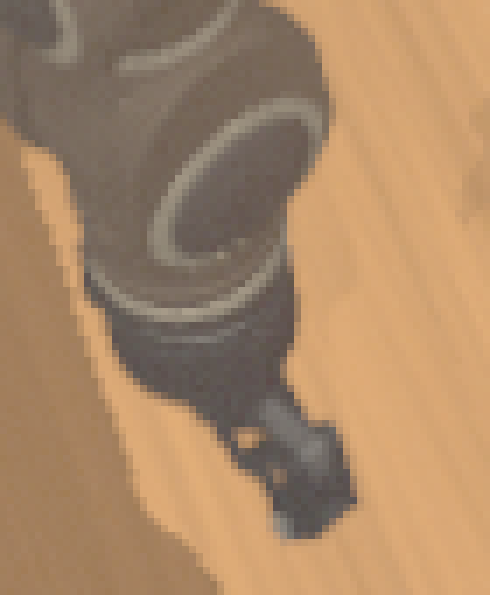

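The start image shows the same kind of offset, about 20 mm up in z, so it looks like an effect of the open fingers rather than a horizontal error. I'll close partway and look.

```bash
python3 -m inch '[[175,0,0,0,0],[175,0,0,0,0],[175,0,0,0,0],[175,0,0,0,0],[175,0,0,0,0],[175,0,0,0,0],[175,0,0,0,0],[175,0,0,0,0]]'
python3 - <<'E'
from h import *
f=bot.grab_frame("side");im=f["image"][145:205,255:325]
im=np.clip(255*(im/255.)**.5,0,255).astype(np.uint8)
im=cv2.resize(im,None,fx=10,fy=10,interpolation=cv2.INTER_NEAREST)
cv2.imwrite("pics/c5.png",im)
P=lambda p:((proj(f,p)-[255,145])*10).round(0)
a=np.radians(166.7);y=np.array([np.cos(a),np.sin(a)]);w=bot.sense()["gripper_width"]/2
for z in(81,111):print(z,[P([*(np.array([600.5,53])+k*y),z]) for k in(w,-w)])
E
```

```text
clock: 7.82
eef_pos: [600.6, 53.0, 80.9]
ee_rot: [-1.953, 2.461, -0.0]
contact_force: [0.3, -0.2, 0.4]
gripper_width: 26.3
grip_force: 0.0
81 [array([343., 376.]), array([408., 366.])]
111 [array([343., 327.]), array([409., 316.])]
```

View pics/c5.png

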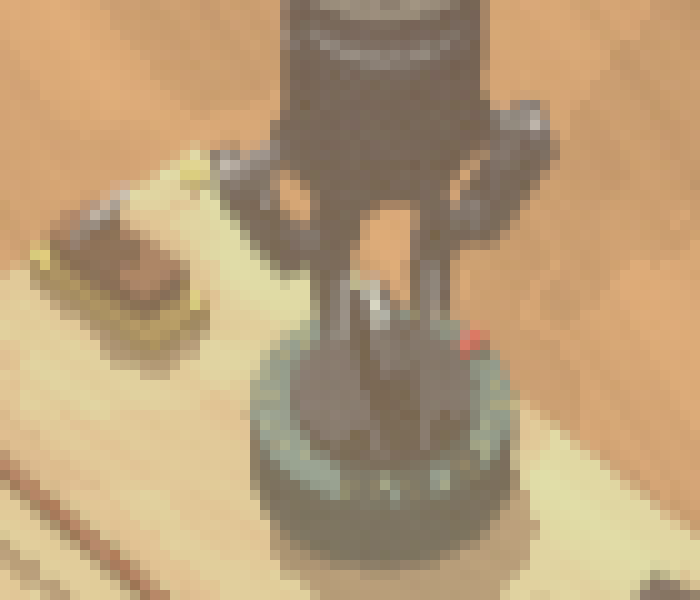

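```bash
python3 - <<'E'
import cv2,numpy as np
a=cv2.imread("pics/c3.png")[5::10,5::10].astype(int).sum(2)//3;b=cv2.imread("pics/c5.png")[5::10,5::10].astype(int).sum(2)//3
print("cols",list(range(30,48)))
for r in range(26,50): print(r,a[r,30:48],(b-a)[r,30:48])
E
```

```text
cols [30, 31, 32, 33, 34, 35, 36, 37, 38, 39, 40, 41, 42, 43, 44, 45, 46, 47]
26 [201 200 201 202 185 169 159 164 169 172 172 170 159 161 160 159 157 160] [-76 -93 -93 -95 -77 -18  -1   0   0   0 -17 -63 -41 -42 -57  -8   3   0]
27 [202 201 200 201 201 193 166 166 165 170 171 171 160 160 161 159 158 160] [-31 -88 -97 -93 -78 -24  -3   1  -1   1 -14 -63 -38 -27 -54  -8   9  -2]
28 [202 201 200 201 201 192 176 181 145 167 172 169 162 159 161 160 160 162] [  1 -80 -92 -84 -52 -22  -4  -1  -3  -1 -11 -59 -37 -26 -49  -6   7  -4]
29 [202 202 201 200 200 128 170 191 125 152 166 164 161 160 158 162 162 165] [  0 -74 -95 -80 -55 -16  -6  -5  -2   0  -1 -51 -38 -25 -52  -5   3  -5]
30 [202 201 195 196 192 118 127 213 149 129 149 162 160 158 157 161 167 160] [ -1 -56 -86 -75 -49 -10  -2  -6  -2  -3  -1 -47 -36 -20 -46  -6  -6  -1]
31 [195 193 166 171 145 107 123 176 173 127 137 150 147 148 147 157 158 160] [  1 -37 -53 -48   0  -2  -2  -5   0  -3   0 -22 -24  -1 -20   0   0  -1]
32 [167 152 153 146 132 107 116 169 154 118 120 129 137 138 141 144 150 160] [  2  -7 -39 -20  12   0  -7  -4  -2  -
[... 1757 characters left out ...]
8 107 127 133 151 148] [  1   1   1   1  -2  -7  -5  -2   1   2   1   1  -1   4 -10 -15 -32 -30]
46 [155 155 152 131 129 109 109 108 107 109 110 113 114 127 149 157 153 147] [  0   0   0  -1 -15   3   2   1   3  -1   0  -1  -1   0 -21 -35 -27 -28]
47 [148 154 154 153 156 137 130 135 135 120 117 115 117 149 153 149 142 136] [  4   1   2   1 -34 -17 -12 -14  -1  -2   0   3   1   0   0 -30 -25 -16]
48 [115 147 149 154 163 162 154 164 160 132 123 118 118 143 155 141 120 112] [ 14  -1   1  -1 -34 -39 -36 -40  -6  -1   0   0  -1  -2   1 -23  -5  -4]
49 [112 117 129 144 156 151 148 157 148 147 121 121 116 127 119 112 112 111] [  0  -2   0   0 -25 -31 -31 -33 -30   0  -2  -1   1  -3   1   0   1  -1]
```

The diff shows the fingertips ending at crop rows 32–33. Their shadows on the skirt are about 10 px lower, so the drawn tips stand about 25 mm above the skirt rather than 6. I'll probe downward gently to settle it.

```bash
python3 -m inch '[[175,0,0,2,0],[175,0,0,2,0],[175,0,0,0,0]]'; python3 -m inch '[[175,0,0,1,0],[175,0,0,0,0]]';python3 -m inch '[[175,0,0,1,0],[175,0,0,0,0]]'
```

```text
clock: 8.25
eef_pos: [600.4, 53.0, 76.6]
ee_rot: [1.952, -2.461, -0.0]
contact_force: [-0.6, -0.9, 0.2]
gripper_width: 26.8
grip_force: 0.0
clock: 8.5
eef_pos: [600.5, 53.0, 75.8]
ee_rot: [1.953, -2.461, -0.0]
contact_force: [-0.2, -0.0, 0.4]
gripper_width: 26.7
grip_force: 0.0
clock: 8.75
eef_pos: [600.5, 53.0, 74.8]
ee_rot: [1.953, -2.461, -0.0]
contact_force: [0.3, -0.6, -0.0]
gripper_width: 26.8
grip_force: 0.0
```

```bash
python3 -m inch '[[175,0,0,1,0],[175,0,0,1,0],[175,0,0,0,0]]'; python3 -m inch '[[175,0,0,1,0],[175,0,0,0,0]]';python3 -m inch '[[175,0,0,1,0],[175,0,0,0,0]]';python3 -m inch '[[175,0,0,1,0],[175,0,0,0,0]]'
```

```text
clock: 9.12
eef_pos: [600.5, 53.0, 72.8]
ee_rot: [1.953, -2.461, -0.0]
contact_force: [-0.3, 0.1, -0.5]
gripper_width: 26.9
grip_force: 0.0
clock: 9.38
eef_pos: [600.5, 53.0, 71.8]
ee_rot: [1.953, -2.461, -0.0]
contact_force: [-0.4, 0.2, -0.1]
gripper_width: 26.9
grip_force: 0.0
clock: 9.62
eef_pos: [600.5, 53.0, 70.8]
ee_rot: [1.953, -2.461, -0.0]
contact_force: [-0.5, 0.3, 0.5]
gripper_width: 26.6
grip_force: 0.0
clock: 9.88
eef_pos: [600.5, 53.0, 69.8]
ee_rot: [1.953, -2.461, -0.0]
contact_force: [-0.7, 0.0, 0.3]
gripper_width: 26.7
grip_force: 0.0
```

```bash
python3 -m inch '[[175,0,0,1,0],[175,0,0,1,0],[175,0,0,0,0]]'; python3 -m inch '[[175,0,0,1,0],[175,0,0,1,0],[175,0,0,0,0]]';python3 -m inch '[[175,0,0,1,0],[175,0,0,1,0],[175,0,0,0,0]]'
python3 - <<'E'
from h import *
f=bot.grab_frame("side");im=f["image"][145:205,255:325]
im=np.clip(255*(im/255.)**.5,0,255).astype(np.uint8)
im=cv2.resize(im,None,fx=10,fy=10,interpolation=cv2.INTER_NEAREST);cv2.imwrite("pics/c6.png",im)
a=cv2.imread("pics/c3.png")[5::10,5::10].astype(int).sum(2)//3;b=im[5::10,5::10].astype(int).sum(2)//3
for r in range(28,48): print(r,(b-a)[r,30:48])
E
```

```text
clock: 10.25
eef_pos: [600.5, 53.0, 67.8]
ee_rot: [1.953, -2.461, -0.0]
contact_force: [-0.7, 0.8, 0.7]
gripper_width: 26.4
grip_force: 0.0
clock: 10.62
eef_pos: [600.5, 53.0, 65.8]
ee_rot: [1.953, -2.461, -0.0]
contact_force: [0.7, -1.0, 0.5]
gripper_width: 26.9
grip_force: 0.0
clock: 11.0
eef_pos: [600.5, 53.0, 63.7]
ee_rot: [1.953, -2.461, -0.0]
contact_force: [-0.4, -1.6, -0.3]
gripper_width: 26.4
grip_force: 0.0
28 [-92 -92 -96 -94 -94 -23  -5  -4  -2  -1 -16 -56 -53 -48 -56 -32  -2  -5]
29 [-76 -94 -94 -93 -94 -16  -6  -5  -3  -1 -16 -60 -43 -41 -52 -14  -2  -6]
30 [-31 -88 -87 -88 -69 -15  -4  -6  -3  -1 -16 -57 -37 -25 -51 -15  -7  -1]
31 [  1 -73 -58 -55   5  -2  -2  -4  -1  -1  -9 -44 -24 -13 -40 -14  -2  -2]
32 [  1 -37 -45 -25  13   0  -9  -4   0  -1  -3 -28 -14  -5 -31  -7  -2  -1]
33 [ -1 -25 -20  -5  20   3  -5  -1  -1   0   1 -16   3   6 -28  -2  -5  -2]
34 [  3 -11 -12  -4  21   1   1  -2  -1   1  -1 -11  19   9  -5  -2  -1  -1]
35 [ -1   1  -9   2  24  -1  -1  -1  -1  -1   1 -10  32   6  -1   0  -4  -2]
36 [-1  0 -1  4 23 -3 -3 -1  0  1 -1 -3 -2 -2  0 -1  0  1]
37 [ 0  2 -1  1 -2 -1  1 -2  0 -1  2  2 -1 -2  0 -1  0 -1]
38 [-1 -1  0  0  0  0  0  0 -1  0  0  2 -5 -6 -1 -2 -2 -1]
39 [ -1   0   1  -3  -1   0  -2  -1   0   2  -3   2 -18 -14  -4  -3  -1  -1]
40 [ -2   0   1   0  -5  -4   1  -2  -1   3   0   2 -10 -18 -18 -18  -1  -1]
41 [  1   0  -1  -3 -18 -16   0  -1  -3  -2  -1  -1   0 -16 -19 -17  -1  -1]
42 [  0  -1   0 -19 -19 -17  -5  -3   0  -1  -2   1   0 -20 -20 -15  -2  -3]
43 [ -2   2   1 -19 -21 -19 -22  -2  -3  -3   2  -1  -1 -13 -12  -3  -1  -1]
44 [ -1   0   2 -14 -18 -16 -19  -1   0   0   2  -1   1   1   1  -1 -14  -6]
45 [ -1  -1  -1  -2  -1 -10  -9   0   0  -1   2  -1   1   3 -12 -14 -31 -33]
46 [ -1   0  -1   0 -16  -1  -1   1   2   1  -2  -2  -2   1 -32 -36 -27 -30]
47 [  2   1   2   2 -35 -19 -14 -18   0  -3   2   1   0   0 -20 -31 -27 -15]
```

The shadow gap halved over 17 mm of descent, so the tips are still about 17 mm above the skirt. True tip height is therefore about reported z + 25 to 28. Continuing gently.

```bash
python3 -m inch '[[175,0,0,2,0],[175,0,0,2,0],[175,0,0,2,0],[175,0,0,0,0]]'; python3 -m inch '[[175,0,0,1,0],[175,0,0,1,0],[175,0,0,0,0]]';python3 -m inch '[[175,0,0,1,0],[175,0,0,0,0]]'
python3 - <<'E'
from h import *
f=bot.grab_frame("side");im=f["image"][145:205,255:325]
im=np.clip(255*(im/255.)**.5,0,255).astype(np.uint8)
a=cv2.imread("pics/c3.png")[5::10,5::10].astype(int).sum(2)//3;b=im.astype(int).sum(2)//3
for r in range(31,48): print(r,(b-a)[r,30:48])
E
```

```text
clock: 11.55
eef_pos: [600.4, 53.0, 57.6]
ee_rot: [1.953, -2.461, -0.0]
contact_force: [0.4, -0.7, -0.2]
gripper_width: 26.6
grip_force: 0.0
clock: 11.92
eef_pos: [600.6, 53.0, 55.8]
ee_rot: [1.953, -2.461, -0.0]
contact_force: [0.2, 0.4, 0.7]
gripper_width: 26.8
grip_force: 0.0
clock: 12.18
eef_pos: [600.5, 53.0, 54.8]
ee_rot: [1.953, -2.461, -0.0]
contact_force: [0.2, -0.7, -0.9]
gripper_width: 26.5
grip_force: 0.0
31 [-62 -85 -58 -61 -36  -4  -4  -4   0   1 -10 -46 -22 -21 -41 -15   1  -1]
32 [ -1 -37 -48 -33  -4  -4  -6   0   0   0  -5 -26 -14  -5 -31  -8  -2  -1]
33 [  0 -33 -20  -5  20   2  -1  -2   0  -4  -2 -14   4   4 -28  -1  -5  -3]
34 [  4 -19 -14  -2  20   0   2  -1   0  -1  -2 -19  14   4 -15   0  -2  -1]
35 [ -1  -9 -18  -2  23  -1   0   0  -1   1   1 -14  13   7  -6  -1  -2  -2]
36 [ -1  -5 -13  -1  22  -5  -2   0  -2   0   1  -9   2   9   1  -3  -1   1]
37 [  0   0  -7   6  16  -5   0  -2 -12   0  -1  -3  -9  -1   0   0  -2   0]
38 [  1  -1   0   9   3  -5   0   1  -4   3  -2  -4 -17  -5  -6  -1   2  -2]
39 [  0  -1   0  -1 -21  -4  -2  -1   1  -1  -3   0 -19 -15 -18  -2  -1   0]
40 [  0   2   0  -4 -20 -18   0   0   1  -1  -1   0 -16 -19 -20 -17  -3  -1]
41 [  1   1   1 -19 -19 -19   0   0  -1  -1  -1   0 -13 -18 -17 -17  -1  -1]
42 [  1   0   0 -18 -20 -19  -5  -1   1   0   2   0   1 -19 -21 -13  -2  -2]
43 [  0   1   1 -19 -20 -22 -21  -2  -4  -2   1  -1  -1 -12 -16   0  -1  -1]
44 [ -2  -1   3 -11 -17 -21 -21  -3  -2   0  -2  -2  -1  -2   2  -1 -12  -5]
45 [  0   1   0   0  -2  -4  -8   1   1  -1   0   0  -2   4 -13 -14 -32 -33]
46 [  1   0   0   0 -15   1   0   3   0   1  -2  -2   0   0 -31 -37 -27 -29]
47 [  1  -7  -4  -6 -36 -18 -13 -18 -17  -3  -1   4   0  -1 -18 -33 -26 -17]
```

The tips are now about 4 mm above the skirt, with the shadow almost meeting the tip, which is the intended grip height. Closing.

```bash
python3 -m inch '[[255,0,0,-1,0],[255,0,0,0,0],[255,0,0,0,0],[255,0,0,0,0],[255,0,0,0,0]]';python3 -c "
from plant import bot;s=bot.sense();print(s['ft_torque'],s['contact_force'])"
```

```text
clock: 12.85
eef_pos: [600.9, 52.9, 55.9]
ee_rot: [-1.952, 2.461, -0.001]
contact_force: [3.1, -0.4, -2.3]
gripper_width: 14.8
grip_force: 62.1
[-0.2048305  -0.67660658 -0.06608939] [ 3.05793474 -0.36913628 -2.29435975]
```

Gripped: 14.8 mm width, 62 N. Turning clockwise to about 13° short of the tab.

```bash
python3 -m inch '[[255,0,0,0,5],[255,0,0,0,5],[255,0,0,0,5],[255,0,0,0,5],[255,0,0,0,5],[255,0,0,0,5],[255,0,0,0,5],[255,0,0,0,5],[255,0,0,0,5],[255,0,0,0,4],[255,0,0,0,0]]';python3 - <<'E'
from h import *
s=bot.sense();print(s['ft_torque'],s['contact_force'])
I=[]
for n,(u,v) in(("top",(240,145)),("side",(260,155))):
    f=bot.grab_frame(n);im=f["image"][v:v+60,u:u+64];im=np.clip(255*(im/255.)**.5,0,255).astype(np.uint8)
    I.append(cv2.resize(im,None,fx=6,fy=6,interpolation=cv2.INTER_NEAREST))
cv2.imwrite("pics/c7.png",np.hstack(I))
E
```

```text
clock: 14.22
eef_pos: [601.1, 52.9, 55.9]
ee_rot: [-0.757, 3.048, -0.001]
contact_force: [4.0, -1.2, -4.3]
gripper_width: 14.3
grip_force: 62.0
[-0.19278501 -1.06474916 -0.11095217] [ 3.98941533 -1.24934383 -4.32056634]
```

View pics/c7.png

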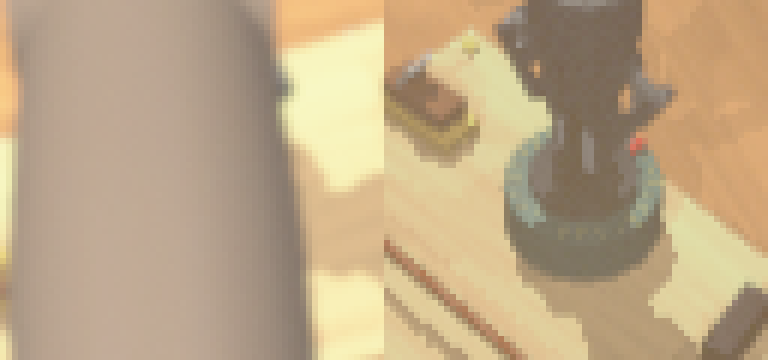

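The gripper has turned with the knob: torque is −0.11 N m (matching the knob friction) and the pointer is at about 28° world. Now the light upward pull.

```bash
python3 -m inch '[[255,0,0,-1,0],[255,0,0,0,0]]';python3 -m inch '[[255,0,0,-1,0],[255,0,0,0,0]]';python3 -m inch '[[255,0,0,-0.5,0],[255,0,0,0,0]]'
```

```text
clock: 14.58
eef_pos: [601.0, 52.9, 56.8]
ee_rot: [-0.758, 3.048, -0.001]
contact_force: [5.3, -2.1, -4.2]
gripper_width: 14.5
grip_force: 61.8
clock: 14.82
eef_pos: [601.0, 52.9, 57.6]
ee_rot: [-0.758, 3.048, -0.001]
contact_force: [6.1, -0.9, -4.6]
gripper_width: 14.7
grip_force: 61.7
clock: 15.08
eef_pos: [601.0, 52.9, 57.9]
ee_rot: [-0.758, 3.049, -0.0]
contact_force: [6.6, -1.8, -6.0]
gripper_width: 14.8
grip_force: 61.5
```

```bash
python3 -m inch '[[255,0,0,-0.5,0],[255,0,0,0,0]]'|grep -E "pos|rot|force:";for i in 1 2;do python3 -m inch '[[255,0,0,0,1.5],[255,0,0,0,0]]'|grep -E "rot|force:"; python3 -c "
from plant import bot;print(bot.sense()['ft_torque'][2])";done
```

```text
eef_pos: [601.0, 52.9, 58.3]
ee_rot: [-0.758, 3.049, -0.0]
contact_force: [6.4, -1.9, -7.2]
grip_force: 61.4
ee_rot: [-0.718, 3.058, -0.0]
contact_force: [6.3, -0.9, -7.2]
grip_force: 61.6
0.05085399997098719
ee_rot: [-0.678, 3.067, -0.0]
contact_force: [6.8, -0.9, -7.4]
grip_force: 61.6
0.04413583424892771
```

```bash
python3 -m inch '[[255,0,0,0,1.5],[255,0,0,0,0]]'|grep -E "rot|ct_force:"; python3 -m inch '[[255,0,0,0,1.5],[255,0,0,0,0]]'|grep -E "rot|ct_force:"; python3 -m inch '[[255,0,0,0,1.5],[255,0,0,0,0]]'|grep -E "rot|ct_force:"; python3 -c "
from plant import bot;print(bot.sense()['ft_torque'][2])"
```

```text
ee_rot: [-0.638, 3.076, -0.0]
contact_force: [5.7, -0.8, -7.8]
ee_rot: [-0.598, 3.084, -0.0]
contact_force: [6.6, -1.3, -7.6]
ee_rot: [-0.557, 3.092, -0.0]
contact_force: [6.6, -0.9, -8.2]
0.014904246308243566
```

```bash
python3 -m inch '[[255,0,0,0,1.5],[255,0,0,0,0]]'|grep -E "rot|ct_force:"; python3 -m inch '[[255,0,0,0,1.5],[255,0,0,0,0]]'|grep -E "rot|ct_force:"; python3 -c "
from plant import bot;print(bot.sense()['ft_torque'][2])"
```

```text
ee_rot: [-0.517, 3.099, -0.0]
contact_force: [6.5, -0.5, -7.6]
ee_rot: [-0.476, 3.105, -0.001]
contact_force: [6.7, -2.0, -7.0]
-0.033781560827051665
```

```bash
python3 -m inch '[[255,0,0,0,1.5],[255,0,0,0,0]]'|grep -E "rot|ct_force:"; python3 -m inch '[[255,0,0,0,1.5],[255,0,0,0,0]]'|grep -E "rot|ct_force:"; python3 -c "
from plant import bot;print(bot.sense()['ft_torque'][2])"
```

```text
ee_rot: [-0.435, 3.111, -0.001]
contact_force: [4.8, -1.9, -6.8]
ee_rot: [-0.394, 3.116, -0.001]
contact_force: [5.7, -1.4, -5.4]
0.05806273517584648
```

```bash
python3 -m inch '[[255,0,0,0,1.5],[255,0,0,0,0]]'|grep -E "rot|ct_force:"; python3 -m inch '[[255,0,0,0,1.5],[255,0,0,0,0]]'|grep -E "rot|ct_force:"; python3 -c "
from plant import bot;print(bot.sense()['ft_torque'][2])"
```

```text
ee_rot: [-0.353, 3.121, -0.001]
contact_force: [5.7, -1.7, -5.0]
ee_rot: [-0.313, 3.125, -0.001]
contact_force: [6.0, -1.5, -5.3]
0.048184688795370835
```

The pull fell from 7.5 to 5 N near 13–15°. Testing whether it rises freely here.

```bash
for k in 1;do python3 -m inch '[[255,0,0,-0.5,0],[255,0,0,0,0]]'|grep -E "pos|rot|ct_force:"; python3 -m inch '[[255,0,0,-0.5,0],[255,0,0,0,0]]'|grep -E "pos|rot|ct_force:";done; python3 -c "
from plant import bot;print(bot.sense()['ft_torque'])"
```

```text
eef_pos: [601.1, 52.9, 59.3]
ee_rot: [-0.313, 3.125, -0.001]
contact_force: [5.5, -2.2, -4.8]
eef_pos: [601.1, 52.9, 59.8]
ee_rot: [-0.313, 3.125, -0.001]
contact_force: [5.3, -1.9, -4.8]
[-0.22044881 -1.24562019  0.04395271]
```

It is free: 1 mm of rise with constant friction. Drawing it up.

```bash
python3 -m inch '[[255,0,0,-1,0],[255,0,0,0,0]]'|grep -E "pos|ct_force:"; python3 -m inch '[[255,0,0,-1,0],[255,0,0,0,0]]'|grep -E "pos|ct_force:"
```

```text
eef_pos: [601.1, 52.9, 60.8]
contact_force: [4.3, -1.8, -3.5]
eef_pos: [601.0, 52.9, 61.8]
contact_force: [5.4, -1.3, -4.6]
```

```bash
python3 -m inch '[[255,0,0,-1,0],[255,0,0,0,0]]'|grep -E "pos|ct_force:"; python3 -m inch '[[255,0,0,-1,0],[255,0,0,0,0]]'|grep -E "pos|ct_force:"
```

```text
eef_pos: [601.1, 52.9, 62.8]
contact_force: [4.5, -1.1, -4.9]
eef_pos: [601.1, 52.9, 63.8]
contact_force: [5.7, -1.3, -4.5]
```

```bash
python3 -m inch '[[255,0,0,-1,0],[255,0,0,0,0]]'|grep -E "pos|ct_force:"; python3 -m inch '[[255,0,0,-0.5,0],[255,0,0,0,0]]'|grep -E "pos|ct_force:"
```

```text
eef_pos: [601.1, 52.9, 64.7]
contact_force: [5.0, -1.5, -4.8]
eef_pos: [601.0, 52.9, 65.2]
contact_force: [4.7, -1.4, -5.2]
```

```bash
python3 -m inch '[[255,0,0,-0.5,0],[255,0,0,0,0]]'|grep -E "pos|ct_force:"; python3 -m inch '[[255,0,0,-0.5,0],[255,0,0,0,0]]'|grep -E "pos|ct_force:"; python3 -m inch '[[255,0,0,-0.5,0],[255,0,0,0,0]]'|grep -E "pos|ct_force:"
```

```text
eef_pos: [601.0, 52.9, 65.6]
contact_force: [5.8, -1.4, -5.7]
eef_pos: [601.0, 52.9, 66.0]
contact_force: [6.3, -2.0, -6.6]
eef_pos: [601.0, 52.9, 66.4]
contact_force: [5.8, -0.7, -7.2]
```

The end stop is reached, with the force rising again at about 10 mm. Letting go and withdrawing upward.

```bash
python3 -m inch '[[255,0,0,0.5,0],[120,0,0,0,0],[120,0,0,0,0],[60,0,0,0,0],[60,0,0,0,0],[60,0,0,0,0]]'; python3 -m inch '[[60,0,0,-10,0],[60,0,0,-15,0],[60,0,0,-20,0],[60,0,0,-30,0],[60,0,0,-30,0],[60,-40,0,-30,0],[60,-40,0,0,0],[60,0,50,0,0],[60,0,50,0,0],[60,0,50,0,0],[60,0,50,0,0],[60,0,0,0,0]]'
python3 - <<'E'
from h import *
I=[]
for n,(u,v) in(("top",(240,145)),("side",(260,155))):
    f=bot.grab_frame(n);im=f["image"][v:v+60,u:u+64];im=np.clip(255*(im/255.)**.6,0,255).astype(np.uint8)
    I.append(cv2.resize(im,None,fx=6,fy=6,interpolation=cv2.INTER_NEAREST))
cv2.imwrite("pics/c8.png",np.hstack(I))
E
```

```text
clock: 21.58
eef_pos: [600.5, 53.1, 66.4]
ee_rot: [0.311, -3.126, -0.0]
contact_force: [-0.3, -0.1, -0.1]
gripper_width: 64.9
grip_force: 0.0
clock: 23.08
eef_pos: [638.7, 268.4, 202.3]
ee_rot: [-0.318, 3.125, 0.001]
contact_force: [1.0, -0.8, -0.0]
gripper_width: 65.2
grip_force: 0.0
```

View pics/c8.png

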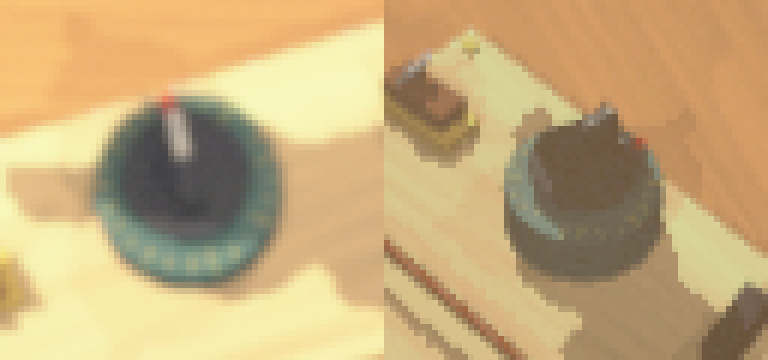

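The top view shows the white pointer at (178,130) lined up with the red tab at (168,103), and the skirt stands visibly raised in both views. The gripper is clear, so I'm handing in.

```bash
python3 -m inch '[[60,0,0,0,0],[60,0,0,0,0]]' | head -1; python3 -c "
from plant import bot;print(bot.close_job())"
```

```text
clock: 23.42
the job is handed in; nothing more can be done
None
```

I turned the knob to the red tab, found the catch by feel, drew the knob gently up to its end stop (about 8 N at most), released it with the arm clear, and handed the job in at 23.4 s; no verdict was returned.

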